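# Pack the decorating caddy, one thing to a cell

## Robot

A 6-joint arm with a two-finger parallel gripper is mounted at the origin on the work surface; the furniture and walls round the work are solid. World frame = base frame: x ahead of the robot, y to its left, z up, the work surface at z = 0. Lengths are in m, angles in rad, forces in N, time in s.
With the tool pointing down it reaches from about 0.25 to 0.85 m from the base axis. Payload 12.5 kg.
Tool frame: the origin (TCP) lies at the very end of the fingers, on their centre line; the grasp point (between the pads) lies 19 mm behind it; x points along the fingers, y is the direction in which the jaws open and shut, and the axes are right-handed (so a half turn about x gives the same grasp; the last joint's range is limited). The gripper opens to 93 mm and grips with 3 to 60 N. Pads are 15 mm wide; open, the fingers measure 128 mm over their backs; the gripper's body (75 mm by 188 mm) begins 65 mm behind the grasp point.
Start: joints at [1.164, 0.351, 1.652, -0, 1.139, -0.085], TCP at [0.174, 0.522, 0.219] pointing down, gripper open.
Joint ranges: [-2.75, 2.75], [-0.79, 2.1], [0.01, 2.65], [-1.57, 4.71], [0.07, 3.14], [-2.87, 2.87]. Speed limits (rad/s): [2.22, 2.22, 2.79, 3.14, 3.14, 3.14].

## Interface

Orientations are given as a unit quaternion [x, y, z, w].
In Python, from workcell import arm gives the robot as it stands. Calls block until the motion is done:
- arm.movep(position, orientation): joint-space move of the TCP to a pose.
- arm.move_straight(position, rotation=None, feed=0.15, until_force=None): straight line of the TCP; rotation=None keeps the orientation; feed is the mean speed in m/s. With until_force (N) it stops when the force on the tool has changed by that much, and returns True; else False.
- arm.move_j(angles): joint-space move.
- arm.release() and arm.close(): open the fingers fully, or close them until they stop; the grip force is fixed at half the most.
- arm.pause(seconds).
- arm.inverse_kinematics(position, orientation): joint angles nearest the present ones, or None.
- arm.read_camera(name): name is "scene" or "top" or "wrist"; returns a dict with "img" (384x512x3 uint8, blue, green, red), "camera_matrix" (3x3 intrinsics, pixels), "distortion" ([k1, k2, p1, p2, k3] as OpenCV has them; the pictures are not rectified), "position" and "orientation" of the camera in the world. Camera axes: x right, y down, z forward; pixel columns grow to the right and rows downward; lengths in m; the calibration is good to about 2 mm. A picture is of the moment at which its call begins. There is no depth.
A pose or a line that the arm cannot do raises arm.MotionError and nothing moves.
- arm.hand_in(): hands the job in, once; it reports no verdict.
Readings, each from a call of its own:
- arm.get_t(): time.
- arm.get_q(): joint angles.
- arm.get_joint_velocities(): joint speeds.
- arm.get_tau(): joint torques, N m.
- arm.get_tool_pos(): TCP position.
- arm.get_orientation(): TCP orientation.
- arm.get_force(): force on the tool from outside, world axes, zero at the start.
- arm.get_ft_torque(): the same for the moment, N m.
- arm.get_grip_width(): opening from 0.0 (shut) to 1.0 (fully open).
Only numpy, scipy, OpenCV 4.12 (cv2) and the standard library are available. Lean on these libraries where they do the work, as an engineer would, in place of code of your own. Each camera call takes 0.05 s, during which the arm holds its last target. There are 200 camera calls.

## Task

Pack the divided plywood caddy for the next group: stand the three squeeze bottles and the wooden stamp that are still on the table upright in its four empty cells, one to a cell, each resting on the cell floor. Set them down, do not drop them, and leave the stamp and cup already packed, the glaze jar and the bisque cup on the table where they stand.

Things in the scene. Friction and masses are not known exactly. Their poses are not given: they have to be found in the camera images.
- caddy: low open plywood caddy fixed on the table, 204 x 139 mm, a 10 mm cleat on each short end; 3 x 2 cells, each 60 x 60 mm inside, 65 mm apart; floor 6 mm, outer walls 7 mm, dividers 5 mm thick, wall tops 34 mm above the table (cells 28 mm deep); origin: centre of its underside, x along its length, y across, z up. Two cells are already filled.
- cell_0 (a point): the 60 x 60 mm floor of one cell: point at the centre of the cell floor, axes as the caddy's; cell centre in the caddy's frame x = -65 mm, y = -32.5 mm
- cell_1 (a point): the 60 x 60 mm floor of one cell: point at the centre of the cell floor, axes as the caddy's; cell centre in the caddy's frame x = 0 mm, y = -32.5 mm
- cell_2 (a point): the 60 x 60 mm floor of one cell: point at the centre of the cell floor, axes as the caddy's; cell centre in the caddy's frame x = 65 mm, y = -32.5 mm
- cell_3 (a point): the 60 x 60 mm floor of one cell: point at the centre of the cell floor, axes as the caddy's; cell centre in the caddy's frame x = -65 mm, y = 32.5 mm
- cell_4 (a point): the 60 x 60 mm floor of one cell: point at the centre of the cell floor, axes as the caddy's; cell centre in the caddy's frame x = 0 mm, y = 32.5 mm
- cell_5 (a point): the 60 x 60 mm floor of one cell: point at the centre of the cell floor, axes as the caddy's; cell centre in the caddy's frame x = 65 mm, y = 32.5 mm
- bottle_1: underglaze squeeze bottle, 70 g, round body 34 mm across and about 61 mm high under a pointed nozzle 20 mm across, 87 mm high in all; origin: centre of its underside, z up; the three bottles are alike for this job
- bottle_2: underglaze squeeze bottle, 70 g, round body 34 mm across and about 61 mm high under a pointed nozzle 20 mm across, 87 mm high in all; origin: centre of its underside, z up; the three bottles are alike for this job
- bottle_3: underglaze squeeze bottle, 70 g, round body 34 mm across and about 61 mm high under a pointed nozzle 20 mm across, 87 mm high in all; origin: centre of its underside, z up; the three bottles are alike for this job
- stamp: wooden texture stamp, 60 g, standing on its 42 x 42 mm square base 16 mm high, with a turned handle 24 mm across from there up to 56 mm; origin: centre of its underside, x and y along the base's sides, z up; stands on the table between the glaze jar and the bisque cup; to be packed
- packed_stamp: wooden texture stamp, 60 g, standing on its 42 x 42 mm square base 16 mm high, with a turned handle 24 mm across from there up to 56 mm; origin: centre of its underside, x and y along the base's sides, z up; already in a cell of the caddy; stays there
- packed_cup: small bisque cup without handle, 56 mm across, 58 mm high, already in a cell of the caddy; stays there; origin: centre of its underside, z up
- glaze_jar: closed screw-lid glaze jar, round, 88 mm across, 93 mm high, standing on the table among the bottles; stays there; origin: centre of its underside, z up
- bisque_cup: small bisque cup without handle, 62 mm across, 58 mm high, standing on the table beside the stamp; stays there; origin: centre of its underside, z up
Mind the look-alikes: they are no part of the job. There is more than one size of the bottle_3; the job needs the smallest.

How it is judged:
By the outcome, as a careful person would: the job done as asked, in the order asked, and still so for the second after the job is handed in, with the robot touching nothing.
It also fails if it takes over 72 s, if anything falls off the work surface, if the arm or the gripper's body presses on something with over 40 N, if the wrist force passes 120 N, or if a joint passes its speed limit or range.

## Working session

There is one attempt and no reset: what is moved stays moved. The work goes in short steps, each a Python script; the robot and the scene stay as the last script left them, time stands still between calls to the robot, and variables do not carry over. Pictures are saved under pics/ and viewed, on a budget of 10 in all, crops included, one or two more only if the job needs it, and the job is handed in when it is done.

```bash
ls; mkdir -p pics
python3 - <<'E'
from workcell import arm
import cv2,numpy as np
for n in ["top","scene"]:
    d=arm.read_camera(n); cv2.imwrite(f"pics/{n}0.png",d["img"]); np.savez(f"pics/{n}0.npz",**{k:np.array(v) for k,v in d.items()})
    print(n,np.array(d["camera_matrix"]).tolist(),d["distortion"],d["position"],d["orientation"])
print(arm.get_orientation(),arm.get_t())
E
```

```text
pics
top [[406.6152533115389, 0.0, 256.57646170785756], [0.0, 406.6152533115389, 187.09974807125215], [0.0, 0.0, 1.0]] [0.02332847 0.         0.         0.         0.        ] [0.36223963 0.02493759 1.12656861] [-0.70179863  0.71033991 -0.03145025  0.04366668]
scene [[412.3736534203238, 0.0, 253.54509863276124], [0.0, 412.3736534203238, 195.0615380735475], [0.0, 0.0, 1.0]] [-0.12146602  0.          0.          0.          0.        ] [-0.07580481 -0.25617502  0.77081662] [ 0.79960848 -0.48603619  0.19129263 -0.29631441]
[ 0.11292681  0.69805342 -0.11362704  0.6978953 ] 0.1
```

```bash
cd pics; python3 -c "
import cv2
for n in ['top','scene']:
    i=cv2.imread(n+'0.png'); cv2.imwrite(n+'0b.png',cv2.resize(i,(800,600),interpolation=cv2.INTER_CUBIC))"
```

```text
(no output)
```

View pics/top0b.png

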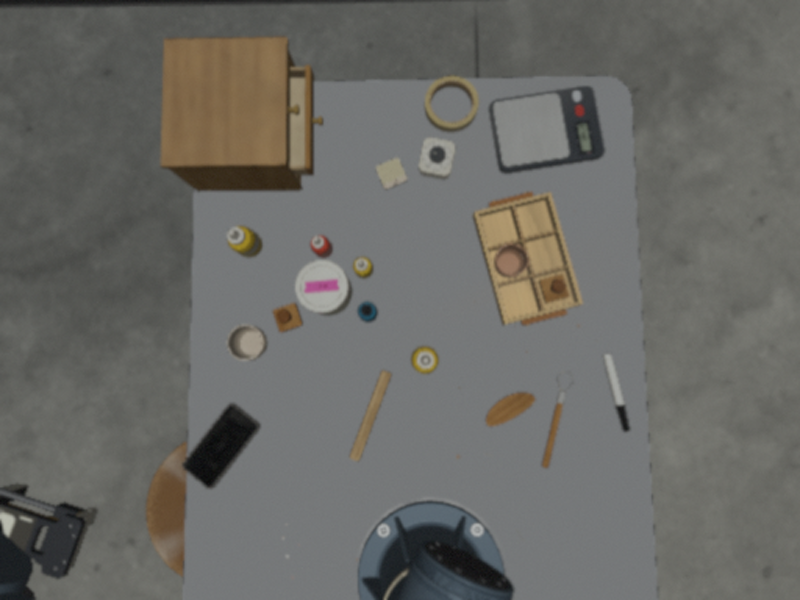

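View pics/scene0b.png

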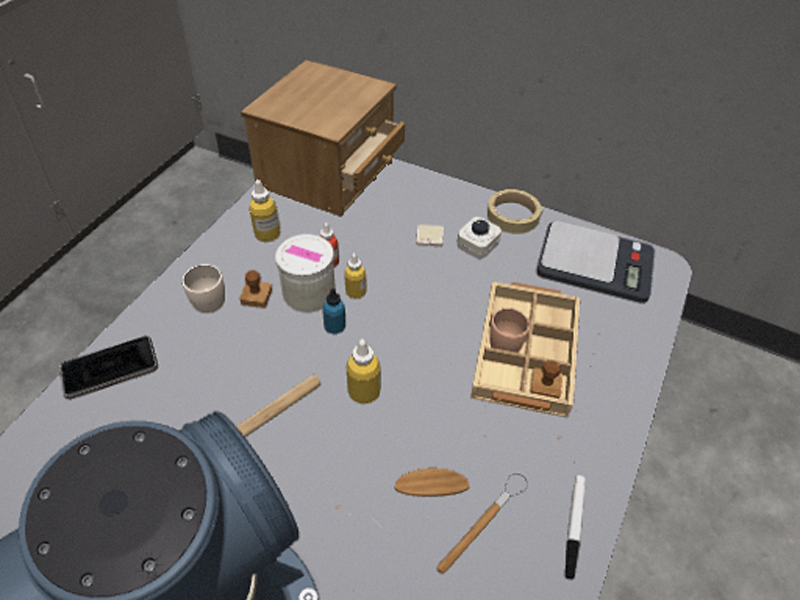

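The top view (800x600 px) shows these candidates:
- **Yellow bottles:** small at (362,266), larger at (240,238) and (425,360). By the size rule, bottle_3 is the small one.
- **Other bottles:** red (320,245) and blue (367,311).
- **Stamps:** loose one at (287,318). The packed one at (555,288) stays, and the white object at (437,156) is no stamp.

The caddy is at (527,260), with the cup in a middle cell and the stamp in the near-right cell. Next is one close crop to check the choice.

```bash
cd pics
cat > ../h.py <<'E'
import numpy as np,cv2
from scipy.spatial.transform import Rotation as R
def load(n):
    return dict(np.load(f"pics/{n}.npz"))
def ray(d,uv):
    p=cv2.undistortPoints(np.array(uv,float).reshape(-1,1,2),d["camera_matrix"],d["distortion"]).reshape(-1,2)
    return R.from_quat(d["orientation"]).apply(np.c_[p,np.ones(len(p))])
def onplane(d,uv,z):
    r=ray(d,uv);o=d["position"]
    return o+r*((z-o[2])/r[:,2])[:,None]
def tri(d1,u1,d2,u2):
    a=ray(d1,[u1])[0];b=ray(d2,[u2])[0];o1,o2=d1["position"],d2["position"]
    s=np.linalg.lstsq(np.c_[a,-b],o2-o1,rcond=None)[0]
    p,q=o1+s[0]*a,o2+s[1]*b
    return (p+q)/2,np.linalg.norm(p-q)
E
python3 - <<'E'
import cv2,numpy as np
t=cv2.imread('top0.png');s=cv2.imread('scene0.png')
def crop(i,x,y,w,h,f): return cv2.resize(i[y:y+h,x:x+w],(int(w*f),int(h*f)),interpolation=cv2.INTER_CUBIC)
a=crop(t,145,140,100,75,4)   # x0=145,y0=140 scale4 
b=crop(t,295,118,85,94,3.5)
c=crop(s,110,110,140,100,2.85)
out=np.zeros((600,800,3),np.uint8)
out[:300,:400]=a; h,w=b.shape[:2]; out[:h,410:410+w]=b[:, :390]; h,w=c.shape[:2]; out[310:310+h,:w]=c
cv2.imwrite('crop1.png',out)
E
```

```text
(no output)
```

View pics/crop1.png

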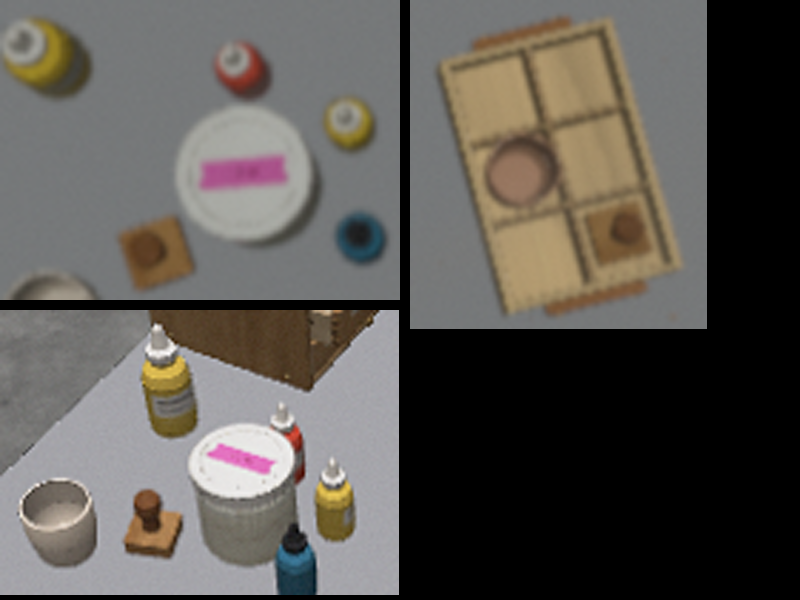

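The crop shows the small yellow bottle at (349,120), clearly smaller than the one at (40,50). Red is at (240,67), blue at (360,238), the stamp base at (156,252) and the jar lid at (244,174). The caddy's outer corners are (440,62), (611,20), (682,267) and (508,316).

Run:
```python
from h import *
T,S=load('top0'),load('scene0')
A=lambda x,y:(x/4+145-.375,y/4+140-.375)
C=lambda x,y:(x/2.85+110-.3,(y-310)/2.85+110-.3)
B=lambda x,y:((x-410)/3.5+295-.36,y/3.5+118-.36)
for n,a,c in [('red',(235,59),(282,406)),('yel',(344,117),(333,463)),('blue',(359,233),(293,530)),('stampH',(148,247),(147,494)),('BIGyel',(22,40),(157,330))]:
    p,e=tri(T,A(*a),S,C(*c)); print(n,'tri',p.round(4),'gap',round(e,4))
# colour blobs
hsv=cv2.cvtColor(T['img'],cv2.COLOR_BGR2HSV)
for n,a,lo,hi in [('red',(240,67),(0,120,60),(8,255,255)),('red2',(240,67),(170,120,60),(180,255,255)),('yel',(349,124),(20,110,60),(35,255,255)),('blue',(360,238),(90,110,30),(115,255,255))]:
    m=cv2.inRange(hsv,lo,hi); cs,_=cv2.findContours(m,cv2.RETR_EXTERNAL,cv2.CHAIN_APPROX_NONE)
    u=np.array(A(*a))
    for c in cs:
        (x,y),r=cv2.minEnclosingCircle(c)
        if np.hypot(x-u[0],y-u[1])<8 and r>2: print(n,'blob',round(x,1),round(y,1),round(r,1),'z.03',onplane(T,[(x,y)],.03)[0].round(4),'rad mm',r/406*1096)
j=onplane(T,[A(244,174),A(176,174),A(313,174),A(244,106),A(244,242)],.093);print('jar',j[0].round(4),np.linalg.norm(j[1]-j[2]),np.linalg.norm(j[3]-j[4]))
print('bcup',onplane(T,[(247/1.5625,342/1.5625)],.058)[0].round(4))
s=onplane(T,[A(118,232),A(180,215),A(193,271),A(133,289)],.016);print('stamp',s.mean(0).round(4),np.linalg.norm(s-np.roll(s,1,0),axis=1).round(4),np.degrees(np.arctan2(*(s[1]-s[0])[1::-1])),np.degrees(np.arctan2(*(s[2]-s[1])[1::-1])))
k=onplane(T,[B(440,62),B(611,20),B(682,267),B(508,316)],.034)
print('caddy',k.mean(0).round(4),np.linalg.norm(k-np.roll(k,1,0),axis=1).round(4)); 
print('yaw',[np.degrees(np.arctan2(v[1],v[0])).round(2) for v in (k[1]-k[2],k[0]-k[3],k[0]-k[1],k[3]-k[2])])
print('pcup',onplane(T,[B(521,171)],.064)[0].round(4),'pstamp',onplane(T,[B(628,228)],.062)[0].round(4))
```

```text
red tri [0.5596 0.1787 0.0924] gap 0.0003
yel tri [0.5219 0.1079 0.0885] gap 0.0022
blue tri [0.4464 0.1001 0.0834] gap 0.0005
stampH tri [0.4405 0.2407 0.0619] gap 0.001
BIGyel tri [0.5672 0.3094 0.1224] gap 0.0023
red blob 205.0 157.0 5.4 z.03 [0.5641 0.1836 0.03  ] rad mm 14.537562318623358
yel blob 231.8 170.9 5.9 z.03 [0.5246 0.1103 0.03  ] rad mm 15.834026167545414
blue blob 234.8 199.2 5.3 z.03 [0.4472 0.1026 0.03  ] rad mm 14.25406636393129
jar [0.4846 0.1728 0.093 ] 0.08796825988241437 0.08777600008345159
bcup [0.3957 0.3027 0.058 ]
stamp [0.4409 0.2441 0.016 ] [0.0407 0.044  0.0397 0.0427] -75.2945123338839 -166.64039523786664
caddy [ 0.5368 -0.1763  0.034 ] [0.2045 0.1374 0.1998 0.1384]
yaw [np.float64(13.66), np.float64(13.38), np.float64(103.12), np.float64(105.06)]
pcup [ 0.5279 -0.1416  0.064 ] pstamp [ 0.4839 -0.2204  0.062 ]
```

Heights (87 and 56 mm expected), caddy sides and jar diameter all agree with the description. Next I'll choose jaw angles by clearance, because the fingers open to ±64 mm, and check IK without moving.

```bash
cat >> h.py <<'E'
CAD=np.array([.537,-.1763]);YAW=np.radians(13.8)
ROT=np.array([[np.cos(YAW),-np.sin(YAW)],[np.sin(YAW),np.cos(YAW)]])
cell=lambda i:CAD+ROT@np.array([[-.065,0,.065][i%3],-.0325+.065*(i//3)])
ITEM=dict(red=[.5605,.1805],yel=[.5225,.1085],blue=[.4465,.1010],stamp=[.4405,.2425])
RAD=dict(red=.017,yel=.017,blue=.017,stamp=.012)
FIX=[((.4846,.1728),.044),((.3957,.3027),.031),((.5279,-.1416),.028),((.4839,-.2204),.012)]
DEST=dict(yel=1,red=5,blue=2,stamp=3)
ORDER=['yel','red','blue','stamp']
def clear(c,a,obs):
    """gap between the opened fingers (42..66 mm out, 22 mm wide) and upright cylinders"""
    u=np.array([np.cos(a),np.sin(a)]);n=np.array([-u[1],u[0]]);g=9
    for o,r in obs:
        d=np.array(o)-c
        dx=abs(abs(d@u)-.054)-.012;dy=abs(d@n)-.011
        g=min(g,(np.hypot(max(dx,0),max(dy,0)) if max(dx,dy)>0 else max(dx,dy))-r)
    return g
def quat(a):
    c,s=np.cos(a),np.sin(a)
    return R.from_matrix(np.array([[0,c,s],[0,s,-c],[-1,0,0]],float)).as_quat()
E
python3 - <<'E'
from h import *
from workcell import arm
pos={k:np.array(v) for k,v in ITEM.items()}
for k in ORDER:
    for w in 'pick','place':
        if w=='place': pos[k]=cell(DEST[k])
        obs=FIX+[(pos[j],RAD[j]) for j in pos if j!=k]
        c=pos[k]; g=[(round(1000*clear(c,np.radians(a),obs)),a) for a in range(-90,90,5)]
        g.sort(reverse=True)
        q=[]
        for gg,a in g[:7]:
            for f in (0,180):
                s=arm.inverse_kinematics([*c,.04],quat(np.radians(a+f)))
                q.append((a+f,gg,None if s is None else round(s[5],2)))
        print(k,w,c.round(3),q)
E
```

```text
yel pick [0.522 0.108] [(35, 9, np.float64(-0.49)), (215, 9, np.float64(2.65)), (40, 5, np.float64(-0.58)), (220, 5, np.float64(2.56)), (30, 4, np.float64(-0.41)), (210, 4, np.float64(2.74)), (45, 1, np.float64(-0.67)), (225, 1, np.float64(2.47)), (25, -1, np.float64(-0.32)), (205, -1, np.float64(2.82)), (75, -2, np.float64(-1.19)), (255, -2, np.float64(1.95)), (70, -2, np.float64(-1.1)), (250, -2, np.float64(2.04))]
yel place [ 0.545 -0.208] [(50, 16, np.float64(-1.32)), (230, 16, np.float64(1.82)), (-25, 14, np.float64(-0.01)), (155, 14, None), (55, 13, np.float64(-1.4)), (235, 13, np.float64(1.74)), (45, 11, np.float64(-1.23)), (225, 11, np.float64(1.91)), (-20, 10, np.float64(-0.1)), (160, 10, None), (-30, 10, np.float64(0.08)), (150, 10, None), (60, 9, np.float64(-1.49)), (240, 9, np.float64(1.65))]
red pick [0.56 0.18] [(-85, 33, np.float64(1.72)), (95, 33, np.float64(-1.43)), (-80, 31, np.float64(1.63)), (100, 31, np.float64(-1.51)), (-90, 29, np.float64(1.8)), (90, 29, np.float64(-1.34)), (-75, 27, np.float64(1.54)), (105, 27, np.float64(-1.6)), (85, 26, np.float64(-1.25)), (
[... 1515 characters left out ...]
 (30, 37, np.float64(-0.11)), (210, 37, None), (40, 33, np.float64(-0.29)), (220, 33, np.float64(2.85)), (25, 33, np.float64(-0.03)), (205, 33, None), (20, 30, np.float64(0.06)), (200, 30, None), (45, 29, np.float64(-0.37)), (225, 29, np.float64(2.77)), (50, 26, np.float64(-0.46)), (230, 26, np.float64(2.68))]
stamp place [ 0.466 -0.16 ] [(70, 13, np.float64(-1.65)), (250, 13, np.float64(1.49)), (75, 10, np.float64(-1.73)), (255, 10, np.float64(1.41)), (65, 9, np.float64(-1.56)), (245, 9, np.float64(1.58)), (-35, 9, np.float64(0.19)), (145, 9, None), (-30, 8, np.float64(0.1)), (150, 8, None), (-40, 8, np.float64(0.27)), (140, 8, None), (-45, 7, np.float64(0.36)), (135, 7, np.float64(-2.78))]
```

```bash
cat >> h.py <<'E'
PLAN=dict(red=(-85,5,-75),blue=(-28,1,50),yel=(35,2,60),stamp=(52,3,-38))
H=.21;ZG=.035
def run(k,xy=None):
    from workcell import arm
    a,c,b=PLAN[k];p=np.array(ITEM[k] if xy is None else xy);q=quat(np.radians(a))
    t=cell(c);Q=quat(np.radians(b))
    arm.movep([*p,H],q);arm.move_straight([*p,ZG],feed=.15);arm.close()
    print(k,'grip mm',round(arm.get_grip_width()*93,1),end=' ')
    arm.move_straight([*p,H],feed=.2)
    print('held',round(arm.get_grip_width()*93,1),'tcp',np.round(arm.get_tool_pos(),3),end=' ')
    arm.movep([*t,H],Q);arm.move_straight([*t,ZG+.010],feed=.15)
    hit=arm.move_straight([*t,ZG+.003],feed=.02,until_force=3)
    print('touch',hit,'z',np.round(arm.get_tool_pos()[2],4),end=' ')
    arm.release();arm.move_straight([*t,H],feed=.2)
    print('t',round(arm.get_t(),1))
E
python3 - <<'E'
from h import *
from workcell import arm
run('red')
d=arm.read_camera('scene');cv2.imwrite('pics/s1.png',cv2.resize(d['img'],(800,600)))
E
```

```text
red grip mm 31.7 held 31.8 tcp [0.56  0.18  0.209] touch True z 0.0407 t 10.1
```

View pics/s1.png

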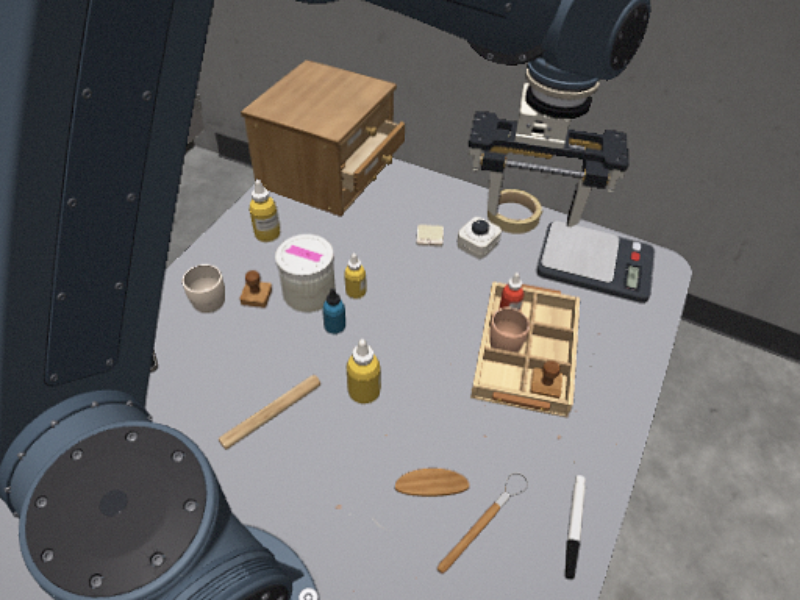

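The red bottle stands upright in the far-left cell at (513,290), and the touch height matches the cell floor (0.0407 against 0.041 expected). Nothing else has moved. Next are blue and small yellow.

Run:
```python
from h import *
from workcell import arm
run('blue')
run('yel')
d=arm.read_camera('scene');cv2.imwrite('pics/s2.png',cv2.resize(d['img'],(800,600)))
```

```text
blue grip mm 31.5 held 31.9 tcp [0.446 0.101 0.209] touch True z 0.0408 t 19.9
yel grip mm 32.1 held 32.0 tcp [0.522 0.108 0.209] touch True z 0.0407 t 29.3
```

View pics/s2.png

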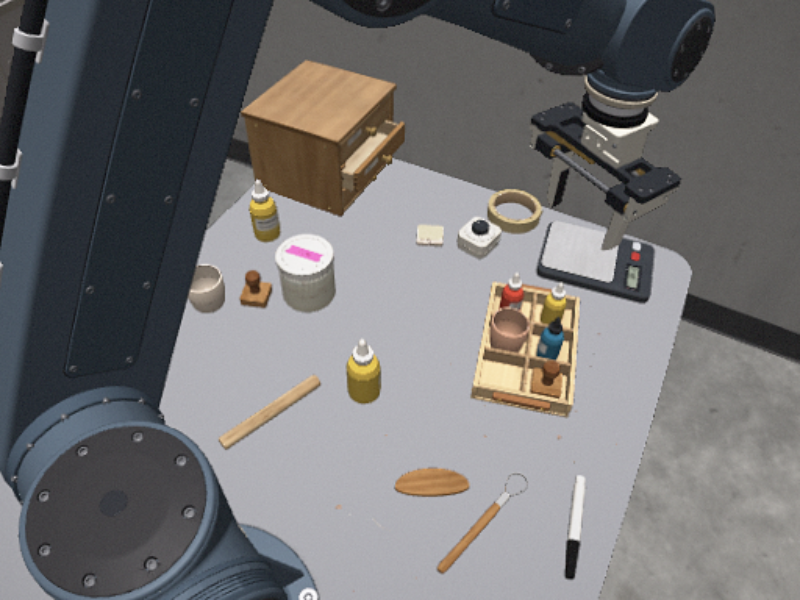

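All three bottles stand upright in their cells: red (513,290), yellow (555,302), blue (550,338). The jar is unmoved at (306,270). The stamp is next, then I'll move clear and take the final pictures.

Run:
```python
from h import *
from workcell import arm
run('stamp')
arm.movep([.3,.35,.3],quat(np.radians(30)))
s=arm.read_camera('scene')['img'];t=arm.read_camera('top')['img']
f=lambda i,x,y,w,h,k:cv2.resize(i[y:y+h,x:x+w],(w*k,h*k),interpolation=cv2.INTER_CUBIC)
cv2.imwrite('pics/f.png',np.hstack([f(s,285,165,100,110,4),f(t,290,110,100,110,4)]))
a=cv2.imread('pics/top0.png')
for n,(x,y,w,h) in dict(jar=(185,164,42,42),cup=(145,206,26,26)).items():
    print(n,'mean diff',cv2.absdiff(a,t)[y:y+h,x:x+w].mean())
print(arm.get_t())
```

```text
stamp grip mm 22.5 held 22.5 tcp [0.44  0.242 0.209] touch True z 0.0408 t 39.7
jar mean diff 4.697278911564626
cup mean diff 2.312623274161736
41.8
```

View pics/f.png

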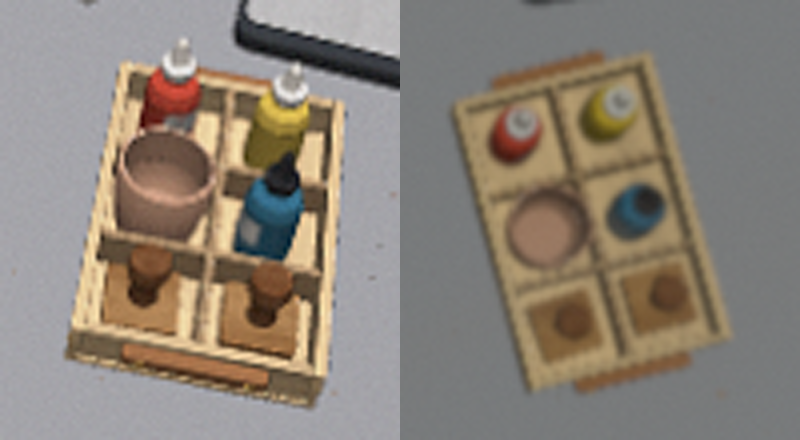

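The final pictures show all six cells filled and everything upright, with both stamps flat and square in their cells. I'll check the jar's position numerically, because its crop also contained the removed bottles, and then hand in.

Run:
```python
from h import *
from workcell import arm
a=cv2.imread('pics/top0.png');t=arm.read_camera('top')['img']
for n,(x,y,w,h) in dict(jar=(189,166,36,36),cup=(145,206,26,26),pcup=(316,156,22,22),pstamp=(343,175,22,22)).items():
    r=cv2.matchTemplate(t[y-8:y+h+8,x-8:x+w+8],a[y:y+h,x:x+w],cv2.TM_CCOEFF_NORMED);_,v,_,l=cv2.minMaxLoc(r);print(n,'shift px',l[0]-8,l[1]-8,round(v,3))
arm.hand_in();print(arm.get_t())
```

```text
jar shift px 0 0 0.986
cup shift px 0 0 0.999
pcup shift px 0 0 0.998
pstamp shift px 0 0 0.998
the job is handed in; nothing more can be done
the job is handed in; nothing more can be done
```

The caddy is packed and the job is handed in. Red, blue, the smallest yellow bottle and the stamp each stand upright in their own cell. I set each one down until it touched, and the touch height (0.0407–0.0408 m) matched the cell floor (0.041 m expected).

The last pictures show all six cells filled. The jar, bisque cup, packed cup and packed stamp show no shift at pixel level (one pixel is about 3 mm). The arm was clear of everything at about 42 s of the 72 s limit. The first jar comparison differed slightly (mean 4.7), probably because that crop took in ground cleared of bottles; a tighter match showed no shift. No check failed.

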